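# Set up the titrator's bottles and cell

## Robot

A 6-joint arm with a two-finger parallel gripper is mounted at the origin on the work surface. World frame = base frame: x ahead of the robot, y to its left, z up, the work surface at z = 0. Lengths are in mm, angles in rad, forces in N, time in s.
With the tool pointing down it reaches from about 300 to 775 mm from the base axis. Payload 14.6 kg.
Tool frame: the origin (TCP) lies midway between the tips of the shut fingers; the grasp point (between the pads) lies behind it (manip.grip_depth is the z of the grasp point in the tool frame, in mm); z points along the fingers, y is the line along which they close (so a half turn about z gives the same grasp; the last joint's range is limited). The gripper opens to 94 mm and grips with 3 to 60 N. Pads are 16 mm wide; open, the fingers measure 119 mm over their backs; the gripper's body (75 mm by 177 mm) begins 78 mm behind the grasp point.
Start: joints at [-0.067, 0.3, 1.521, -0, 1.321, -0.067], TCP at [549.99, -0.002, 205.446] pointing down, gripper open.
Joint ranges: [-3.03, 3.03], [-0.79, 2.21], [0.23, 2.52], [-1.04, 4.18], [0, 3.07], [-2.55, 2.55]. Speed limits (rad/s): [2.22, 2.22, 2.57, 3.14, 3.14, 3.14].

## Interface

Orientations are given as [roll, pitch, yaw] about the fixed x, y, z axes, in that order (R = Rz(yaw) Ry(pitch) Rx(roll)).
In Python, from cell import manip gives the robot as it stands.
- The arm moves only by the shell command python3 -m creep 'ROWS' [OPENING] [FORCE]. ROWS is a JSON object whose key "plan" holds a list of rows, 1 to 5 of them, each of 6 numbers: dx, dy, dz in fractions of the full range, 1 being 400 mm, then a rotation vector rx, ry, rz in parts of the range, where 1.0 means 2 pi rad; each row is the pose to reach, as a shift and turn from the pose commanded when the command began, along the tool's axes at that moment; what a row does not reach only later rows make up. A row lasts 1/10 s, in which the tool goes at most 50 mm and 0.15 rad, less where a joint would pass 70% of its speed; a pose out of reach is approached as far as the arm can. OPENING is the finger opening in mm, set as the command begins (- or left out keeps the last). The fingers move at their own pace and stop on an object; FORCE is the grip in N (left out, the last holds). Time passes only in rows, so rows that do not move let the fingers close. It prints the time, the measured TCP pose, the force, the opening and the grip force at its end. Shift and turn numbers lie between -1 and 1, and a call with a number outside is refused. Input that does not fit is refused with a message, and nothing moves.
- manip.read_state(): the state, without advancing time (a new reading comes with each control period).
- manip.camera(name): name is "scene" or "side" or "wrist"; returns (picture, depth): 400x640x3 uint8, red, green, blue; 400x640 float32, mm along the optical axis (not along the pixel's ray), 0 where there is no reading.
- manip.camera_info(name): a dict with "K" (3x3 intrinsics, pixels), "rvec" (rotation vector, rad) and "tvec" (3), from world to camera coordinates, as OpenCV has them; the wrist camera has in their place "mount" (4x4, takes a point from camera to tool coordinates, whose origin is the TCP and whose axes are the flange's). Camera axes: x right, y down, z forward; pixel columns grow to the right and rows downward; lengths in mm; the calibration is good to about 2 mm. A picture is of the moment at which its call begins: read the wrist's pose just before it. camera_info takes no time and is no camera call.
- manip.sign_off(): hands the job in; it is judged then, once.
The state is a dict: "clock": time; "joints": joint angles; "qd": joint speeds; "effort": joint torques, N m; "eef_pos": TCP position; "eef_rot": TCP orientation; "wrist_force": force on the tool from outside, world axes, zero at the start; "moment": the same for the moment, N m; "finger_gap": finger opening in mm; "finger_force": force on a finger pad.
Only numpy, scipy, OpenCV 4.12 (cv2) and the standard library are available. Lean on these libraries where they do the work, as an engineer would, in place of code of your own. Each camera call takes 0.05 s, during which the arm holds its last target. There are 200 camera calls.

## Task

Get the titrator ready for the day: stand each of the two amber bottles in the carrier made for its size, set the glass cell on the stirrer's round seat, close the cell with its blue lid, and slip the drying tube over the neck of the lid, all fully home and let go. Keep the bottles upright, and do not knock over or shove the two sample vials that stand among the things.

Things in the scene. Friction and masses are not known exactly. Their poses are not given: they have to be found in the camera images.
- bottle_large: The larger closed amber glass bottle: body 70 mm in diameter to 85 mm up, shoulder from there to 105 mm, neck 32 mm in diameter, blue screw cap (fixed to it) 40 mm in diameter from 112 to 142 mm, the total height. About 0.5 kg. Take it by the cap. Starts upright; origin: centre of its underside, z up; round, yaw has no meaning.
- bottle_small: The smaller closed amber glass bottle: body 54 mm in diameter to 62 mm up, shoulder to 80 mm, neck 32 mm in diameter, the same blue cap 40 mm in diameter from 87 to 117 mm, the total height. About 0.22 kg. Take it by the cap. Starts upright; origin: centre of its underside, z up; round, yaw has no meaning.
- cell: Titration cell: an open clear glass cup with a white collar round its mouth, 60 mm outside diameter, 54 mm inside, 80 mm high (collar from 68 mm up), floor 5 mm thick, a little white stir bar fixed inside on the floor. About 0.14 kg. Starts upright; origin: centre of its underside, z up; round, yaw has no meaning.
- lid: Cell lid: white plug, 46 mm dia., 0 to 10 mm up, that enters the cell's mouth; blue ribbed disc, 70 mm dia., 10 to 18 mm, that rests on the cell's rim; white upright neck, 18 mm dia., 18 to 44 mm, to lift it by. Closed, its origin is 70 mm above the cell's. 0.07 kg. Stands on its plug. Starts upright; origin: centre of its underside, z up; round, yaw has no meaning.
- drying_tube: Drying tube: blue foot, 36 mm dia., 0 to 36 mm up, with a hole from below, 24 mm dia., 30 mm deep, that slips over the lid's neck; clear tube with white filling, 24 mm dia., 36 to 95 mm; blue cap, 28 mm dia., 95 to 110 mm. Home, the foot rests on the lid's disc, its origin 18 mm above the lid's. 0.06 kg. Starts upright; origin: centre of its underside, z up; round, yaw has no meaning.
- carrier_large: Fixed white bottle carrier for the large bottle: square base plate 116 mm wide and 4 mm thick, four posts, and an upper plate from 42 to 48 mm with a round hole 84 mm in diameter in its middle; the bottle stands on the base plate, its origin 4 mm above the carrier's. Origin: centre of the underside, below the hole's centre; z up.
- carrier_small: Fixed white bottle carrier for the small bottle: the same, but 98 mm wide and with a hole 68 mm in diameter (upper plate again from 42 to 48 mm, base plate 4 mm thick). Origin: centre of the underside, below the hole's centre; z up.
- stirrer: Fixed magnetic stirrer: white box 120 mm (x) by 110 mm (y) with a flat top at 40 mm; on it a black ring from 40 to 48 mm, 76 mm inside and 86 mm outside diameter, round a steel seat where the cell stands, its origin 40 mm above the stirrer's. Origin: centre of the underside, below the seat's centre; z up.
- vial_a: Small clear sample vial with an aluminium crimp cap, 26 mm in diameter, 49 mm high, standing between the stations; it belongs where it is. Origin at the centre of its underside.
- vial_b: A second such vial, 26 mm in diameter, 49 mm high, standing between two other stations; it belongs where it is. Origin at the centre of its underside.
There are look-alikes about, which are no part of the job. Leave any purple look-alike of the carrier_large alone.

How it is judged (in metres and radians):
At the end, for the whole second after the job is handed in: Within 12 mm of the axis: each bottle down in its own carrier, the cell on the stirrer's seat. Lid home in the cell within 8 mm, drying tube home over the lid's neck within 6 mm; heights within 4 mm, all upright within about 5 degrees, released and at rest (horizontal distance between bottle_large and carrier_large below 0.012 m and z of bottle_large in the frame of carrier_large between 0 and 0.008 m and angle between each of bottle_large, bottle_small, cell, lid's own z axis and vertical below 0.08 rad and horizontal distance between bottle_small and carrier_small below 0.012 m and z of bottle_small in the frame of carrier_small between 0 and 0.008 m and horizontal distance between cell and stirrer below 0.012 m and z of cell in the frame of stirrer between 0.036 and 0.044 m and horizontal distance between lid and cell below 0.008 m and z of lid in the frame of cell between 0.066 and 0.074 m and horizontal distance between drying_tube and lid below 0.006 m and z of drying_tube in the frame of lid between 0.014 and 0.022 m and angle between drying_tube's own z axis and vertical below 0.1 rad and linear speed of each of bottle_large, bottle_small, cell, lid, drying_tube below 0.02 m/s); the robot touches nothing.
It fails at once if a bottle is tipped by more than about 34 degrees (angle between any of bottle_large, bottle_small's own z axis and vertical above 0.6 rad).
It fails at once if a sample vial is knocked over or shoved more than 25 mm (angle between any of vial_a, vial_b's own z axis and vertical above 0.6 rad or distance of any of vial_a, vial_b from where it was at the start of the episode above 0.025 m).
It also fails if it takes over 131 s, if anything falls off the work surface, if the arm or the gripper's body presses on something with over 40 N, if the wrist force passes 120 N, or if a joint passes its speed limit or range.

## Working session

There is one attempt and no reset: what is moved stays moved. The work goes in short steps, Python scripts to look and compute and a shell command to move; the robot and the scene stay as the last step left them, time stands still between calls to the robot, and variables do not carry over. Pictures are saved under pics/ and viewed, at most 14 in all, crops included, and the job is handed in when it is done.

```bash
ls; mkdir -p pics; cat > h.py <<'E'
import numpy as np, cv2
from cell import manip
def cam(name):
    s=manip.read_state(); p,d=manip.camera(name); i=manip.camera_info(name); K=np.array(i["K"],float)
    if name=="wrist":
        T=np.eye(4); r,pt,y=s["eef_rot"]
        from scipy.spatial.transform import Rotation as R
        T[:3,:3]=R.from_euler("xyz",[r,pt,y]).as_matrix(); T[:3,3]=s["eef_pos"]
        M=T@np.array(i["mount"])
    else:
        M=np.eye(4); M[:3,:3]=cv2.Rodrigues(np.array(i["rvec"],float))[0]; M[:3,3]=np.array(i["tvec"]).ravel(); M=np.linalg.inv(M)
    v,u=np.mgrid[:d.shape[0],:d.shape[1]]
    c=np.stack([(u-K[0,2])/K[0,0]*d,(v-K[1,2])/K[1,1]*d,d],-1)
    W=c@M[:3,:3].T+M[:3,3]; W[d<=0]=np.nan
    return p,d,W,K,M
E
python3 - <<'E'
from h import *
print(manip.read_state(), manip.grip_depth)
ims=[]
for n in("scene","side","wrist"):
    p,d,W,K,M=cam(n); cv2.imwrite(f"pics/{n}0.png",p[:,:,::-1]); np.savez(f"/tmp/{n}0.npz",p=p,W=W,d=d,K=K,M=M); print(n,M.round(2).tolist(),K[0,0])
E
```

```text
pics
{'clock': 0.0, 'joints': array([-6.66148883e-02,  3.00485910e-01,  1.52159152e+00,  2.06966882e-05,
        1.32072044e+00, -6.66029999e-02]), 'qd': array([ 0.00113881,  0.00255415,  0.00220317, -0.00082614, -0.00010916,
        0.00095943]), 'effort': array([-1.53750298e-03, -5.31805658e+01, -3.52735734e+01,  7.07558286e-02,
        2.43994006e-02, -4.79655944e-05]), 'eef_pos': array([5.49727039e+02, 1.25272978e-02, 2.04873800e+02]), 'eef_rot': array([-3.14039145e+00, -1.00213621e-04,  1.57077924e+00]), 'wrist_force': array([-0.24020188, -0.88922559,  0.17071865]), 'moment': array([-0.04181214,  0.07101362, -0.01446756]), 'finger_force': 0.0, 'finger_gap': 93.91888644924748} -18.8
scene [[-0.16, 0.53, -0.83, 1381.77], [0.99, 0.08, -0.14, 157.68], [-0.01, -0.84, -0.54, 620.99], [0.0, 0.0, 0.0, 1.0]] 504.7326905585275
side [[0.96, -0.21, 0.2, 214.73], [-0.29, -0.73, 0.62, -798.01], [0.02, -0.65, -0.76, 1026.22], [0.0, 0.0, 0.0, 1.0]] 450.6695041716967
wrist [[1.0, -0.0, -0.0, 550.44], [-0.0, -0.97, -0.24, 68.73], [-0.0, 0.24, -0.97, 385.54], [0.0, 0.0, 0.0, 1.0]] 303.22032199964144
```

View pics/scene0.png

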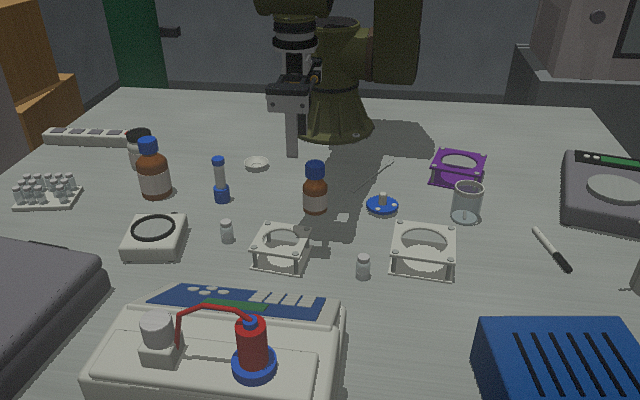

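View pics/side0.png

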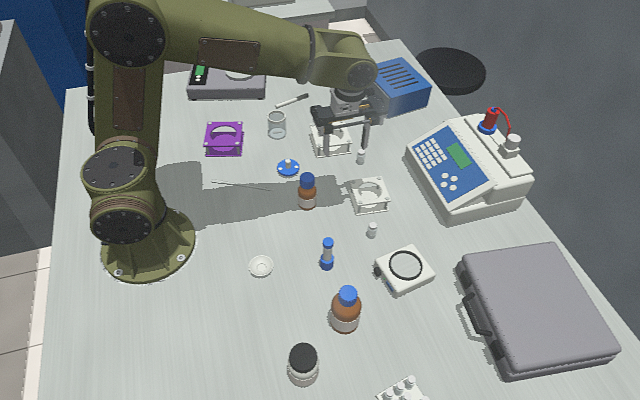

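The scene view shows the large amber bottle at (154,170), small bottle (315,187), drying tube (220,180), lid (382,203), cell (467,202), stirrer (154,238), vials (227,231) and (363,266). Three carriers stand there: white (280,248), the smaller; white (423,250), the larger; purple (458,167), the look-alike to leave. The side view shows the same things.

```bash
cat > m.py <<'E'
from h import *
roi={'scene':dict(BL=(132,135,176,202,125),BS=(300,158,332,218,100),tube=(208,152,234,206,100),lidneck=(362,188,402,218,30),liddisc=(362,188,402,218,(14,22)),cell=(446,176,490,228,68),CL=(384,216,462,284,(38,53)),CS=(246,218,316,278,(38,53)),st=(116,208,192,266,(36,43)),ring=(116,208,192,266,(44,53)),va=(216,216,238,246,42),vb=(352,250,374,282,42)),
'side':dict(BL=(328,282,364,334,125),BS=(294,168,320,212,100),tube=(316,234,338,272,100),lidneck=(274,156,304,180,30),liddisc=(274,156,304,180,(14,22)),cell=(264,106,290,140,68),CL=(308,115,356,160,(38,53)),CS=(346,172,394,218,(38,53)),st=(372,242,438,296,(36,43)),ring=(372,242,438,296,(44,53)),va=(362,218,382,240,42),vb=(352,146,372,168,42))}
for n in roi:
    D=np.load(f"/tmp/{n}0.npz"); W=D['W']
    for k,(a,b,c,d,z) in roi[n].items():
        Q=W[b:d,a:c].reshape(-1,3); lo,hi=z if isinstance(z,tuple) else (z,z+25)
        Q=Q[(Q[:,2]>lo)&(Q[:,2]<hi)]
        if len(Q)<4: print(n,k,len(Q)); continue
        ztop=np.percentile(Q[:,2],95)
        q=Q[abs(Q[:,2]-ztop)<5] if not isinstance(z,tuple) else Q
        (x,y),r=cv2.minEnclosingCircle(q[:,:2].astype(np.float32)); 
        (rx,ry),sz,an=cv2.minAreaRect(q[:,:2].astype(np.float32))
        print(n,k,len(q),'ztop %.0f circ %.0f %.0f r%.1f rect %.0f %.0f'%(ztop,x,y,r,rx,ry),np.round(sz),round(an))
E
python3 m.py; python3 - <<'E'
import cv2,numpy as np
a=cv2.imread('pics/scene0.png');b=cv2.imread('pics/side0.png')
x=cv2.resize(a[140:290,230:500],(800,444),interpolation=cv2.INTER_CUBIC)
cv2.imwrite('pics/crop1.png',x)
E
```

```text
scene BL 138 ztop 144 circ 437 -359 r21.4 rect 437 -360 [41. 39.] 63
scene BS 161 ztop 120 circ 452 20 r22.6 rect 454 20 [39. 39.] 58
scene tube 73 ztop 112 circ 443 -197 r15.1 rect 443 -197 [28. 25.] 3
scene lidneck 35 ztop 47 circ 434 165 r8.8 rect 434 164 [15. 15.] 59
scene liddisc 398 ztop 21 circ 432 167 r37.2 rect 434 165 [71. 70.] 86
scene cell 155 ztop 82 circ 441 340 r31.1 rect 441 340 [60. 59.] 17
scene CL 1627 ztop 52 circ 597 247 r81.1 rect 597 246 [116. 122.] 86
scene CS 1223 ztop 52 circ 628 -20 r69.4 rect 629 -21 [100. 103.] 85
scene st 1473 ztop 43 circ 628 -279 r77.7 rect 627 -279 [122. 110.] 9
scene ring 367 ztop 51 circ 635 -266 r59.8 rect 626 -270 [105.  87.] 86
scene va 67 ztop 52 circ 591 -140 r12.3 rect 592 -142 [22. 20.] 56
scene vb 90 ztop 52 circ 665 138 r12.0 rect 664 138 [21. 21.] 39
side BL 218 ztop 145 circ 437 -363 r20.4 rect 437 -363 [39. 38.] 11
side BS 112 ztop 120 circ 453 13 r21.9 rect 453 15 [38. 39.] 5
side tube 72 ztop 113 circ 446 -203 r14.9 rect 445 -200 [27. 26.] 56
side lidneck 15 ztop 47 circ 434 160 r8.1 rect 435 160 [13. 14.] 14
side liddisc 240 ztop 21 circ 436 161 r37.4 rect 434 162 [70. 70.] 60
side cell 48 ztop 83 circ 444 337 r32.1 rect 444 337 [60. 56.] 78
side CL 394 ztop 52 circ 599 243 r81.2 rect 600 245 [126. 117.] 85
side CS 604 ztop 52 circ 632 -24 r67.9 rect 632 -23 [104.  99.] 83
side st 1275 ztop 43 circ 627 -284 r77.4 rect 623 -285 [133. 111.] 9
side ring 287 ztop 51 circ 623 -287 r69.5 rect 623 -286 [113.  99.] 7
side va 37 ztop 52 circ 593 -145 r11.7 rect 593 -145 [21. 16.] 67
side vb 24 ztop 51 circ 663 135 r12.7 rect 665 135 [23. 19.] 40
```

View pics/crop1.png

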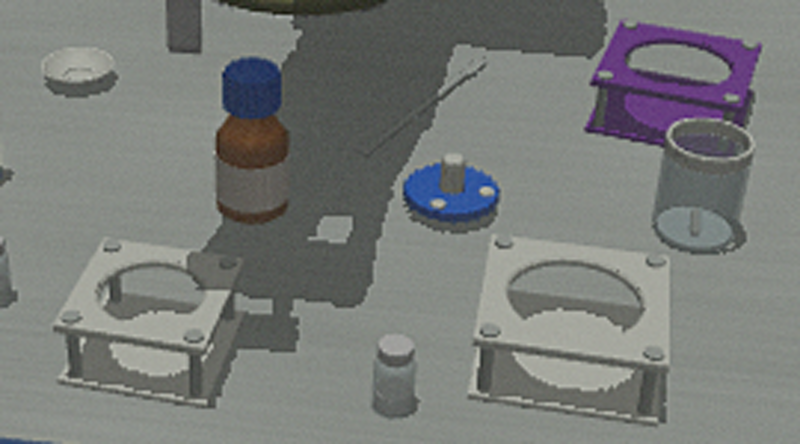

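Crop: small bottle at (252,140), small white carrier (150,320), large white carrier (575,325), purple carrier (680,80) = look-alike, left alone. The two white ones measure 100 and 117 mm wide, which matches small and large. Now I check against the wrist view.

```bash
python3 - <<'E'
from h import *
D=np.load("/tmp/wrist0.npz");W=D['W']
print(np.nanmin(W.reshape(-1,3),0),np.nanmax(W.reshape(-1,3),0))
for k,x,y,lo,hi,r in [('BL',437,-361,137,150,32),('BS',453,17,112,125,32),('tube',444,-199,105,118,25),('neck',434,163,38,52,20),('disc',434,163,12,23,42),('cell',443,338,76,90,40),('CL',598,245,38,56,80),('CS',630,-22,38,56,72),('st',626,-282,36,44,78),('va',592,-143,44,56,20),('vb',664,136,44,56,20)]:
  for n in('wrist','scene','side'):
    W=np.load(f"/tmp/{n}0.npz")['W'];Q=W.reshape(-1,3);m=(abs(Q[:,0]-x)<r)&(abs(Q[:,1]-y)<r)&(Q[:,2]>lo)&(Q[:,2]<hi);q=Q[m].astype(np.float32)
    if len(q)<8: continue
    c=cv2.minAreaRect(q[:,:2]); print(k,n,len(q),'z %.0f'%np.median(q[:,2]),np.round(c[0],1),np.round(c[1]),round(c[2]))
# tall things near
for n in('scene','side'):
    Q=np.load(f"/tmp/{n}0.npz")['W'].reshape(-1,3)
    m=(Q[:,0]>200)&(Q[:,0]<440)&(Q[:,1]>-480)&(Q[:,1]<-380)&(Q[:,2]>20);q=Q[m];q=q[q[:,0]<390]
    print(len(q),q.min(0),q.max(0),np.percentile(q,[5,95],axis=0).round())
E
```

```text
[  97.19292677 -299.00458246   -2.47395954] [920.9164521  202.89832459 344.38492094]Traceback (most recent call last):
  File "<stdin>", line 8, in <module>
cv2.error: OpenCV(4.12.0) /io/opencv/modules/imgproc/src/convhull.cpp:143: error: (-215:Assertion failed) total >= 0 && (depth == CV_32F || depth == CV_32S) in function 'convexHull'
```

View pics/wrist0.png

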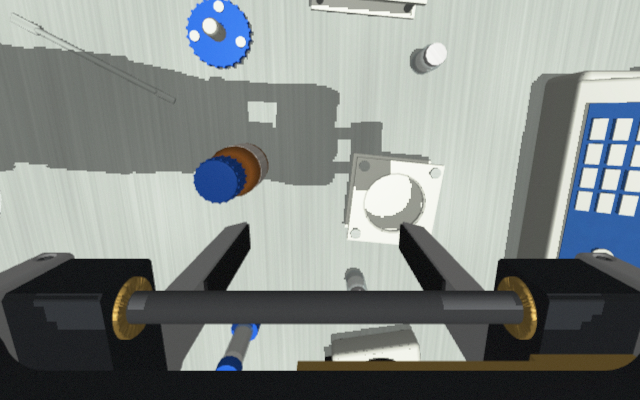

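The wrist view shows the small bottle's cap at (220,180), the lid (218,32), the small carrier (394,198) and vial_b (432,55).

```bash
cat > g.py <<'E'
from h import *
P=[('BL',437,-361,137,150,32),('BS',453,17,112,125,32),('tube',444,-199,105,118,25),('neck',434,163,38,52,20),('disc',434,163,12,23,42),('cell',443,338,76,90,40),('CL',598,245,38,56,80),('CS',630,-22,38,56,72),('st',626,-282,36,44,78),('va',592,-143,44,56,20),('vb',664,136,44,56,20)]
def meas(W,P):
  Q=W.reshape(-1,3)
  for k,x,y,lo,hi,r in P:
    m=(abs(Q[:,0]-x)<r)&(abs(Q[:,1]-y)<r)&(Q[:,2]>lo)&(Q[:,2]<hi);q=np.ascontiguousarray(Q[m],dtype=np.float32)
    if len(q)<8: continue
    c=cv2.minAreaRect(q[:,:2].copy()); print(k,len(q),'z %.0f'%np.median(q[:,2]),np.round(c[0],1),np.round(c[1]),round(c[2]))
E
python3 - <<'E'
from g import *
for n in('wrist','scene','side'):
    print(n);meas(np.load(f"/tmp/{n}0.npz")['W'],P)
for n in('scene','side'):
    Q=np.load(f"/tmp/{n}0.npz")['W'].reshape(-1,3)
    m=(Q[:,0]>200)&(Q[:,0]<395)&(Q[:,1]>-480)&(Q[:,1]<-340)&(Q[:,2]>20);q=Q[m]
    print(len(q),np.percentile(q,[3,97],axis=0).round())
E
```

```text
wrist
BS 1616 z 118 [452.   16.6] [42. 41.] 84
tube 183 z 110 [ 444.1 -190.8] [10. 26.] 82
neck 289 z 45 [433.4 162.8] [17. 17.] 45
disc 3082 z 20 [433. 162.] [68. 70.] 89
CL 222 z 48 [619.3 184.4] [ 4. 62.] 88
CS 4038 z 49 [630.  -22.9] [98. 99.] 84
st 1140 z 40 [ 619.6 -233.2] [ 27. 120.] 90
va 27 z 47 [ 591.5 -134.2] [ 4. 15.] 89
vb 414 z 50 [663.4 135.4] [22. 21.] 24
scene
BL 155 z 143 [ 437.3 -359.7] [41. 39.] 63
BS 186 z 118 [454.4  19.6] [39. 40.] 60
tube 87 z 111 [ 442.8 -197.7] [30. 24.] 15
neck 46 z 44 [434.4 164.7] [15. 16.] 53
disc 432 z 19 [434.2 165.1] [71. 70.] 86
cell 178 z 80 [441.3 340.1] [60. 58.] 12
CL 1629 z 49 [597.2 246.1] [116. 122.] 86
CS 1226 z 49 [629.  -20.7] [100. 103.] 85
st 1613 z 41 [ 626.6 -278.8] [122. 110.] 9
va 80 z 50 [ 592.1 -141.8] [22. 19.] 52
vb 102 z 50 [664.7 138.4] [22. 20.] 4
side
BL 255 z 142 [ 436.6 -363.7] [40. 39.] 71
BS 135 z 117 [452.4  15. ] [39. 39.] 5
tube 92 z 110 [ 444.3 -201.8] [29. 25.] 72
neck 23 z 44 [435.3 161.6] [22. 12.] 76
disc 259 z 18 [434.1 162.3] [70. 70.] 60
cell 63 z 80 [444.  339.2] [64. 56.] 77
CL 400 z 48 [599.9 244.8] [126. 117.] 85
CS 619 z 48 [632.2 -23.3] [104.  99.] 83
st 1400 z 41 [ 622.5 -284.6] [133. 111.] 9
va 46 z 50 [ 592.4 -144.2] [21. 19.] 67
vb 32 z 49 [665.1 134.6] [23. 19.] 40
470 [[ 286. -475.   28.]
 [ 342. -423.   98.]]
900 [[ 278. -479.   36.]
 [ 337. -428.   98.]]
```

Careful with the scale: shifts go in shares of 400 mm and turns go in shares of 2 pi rad. That gives: -97.5 mm / 400 = -0.2438, -66 mm / 400 = -0.165.

```bash
python3 -m creep '{"plan": [[0.015,-0.0825,0,0,0,0],[0.03,-0.165,0,0,0,0],[0.0425,-0.2438,0,0,0,0],[0.0425,-0.2438,0.075,0,0,0],[0.0425,-0.2438,0.15,0,0,0]]}' 70 20; python3 -m creep '{"plan": [[0,0,0.075,0,0,0],[0,0,0.125,0,0,0],[0,0,0.1475,0,0,0],[0,0,0.1475,0,0,0]]}'; python3 -m creep '{"plan": [[0,0,0,0,0,0],[0,0,0,0,0,0],[0,0,0,0,0,0],[0,0,0,0,0,0]]}' 30 30
```

```text
clock: 0.65
eef_pos: [452.4, 17.1, 145.5]
eef_rot: [3.139, 0.0, 1.571]
wrist_force: [0.4, -0.3, -0.5]
finger_gap: 69.9
finger_force: 0.0
clock: 1.05
eef_pos: [452.1, 17.0, 85.8]
eef_rot: [-3.14, -0.0, 1.571]
wrist_force: [-0.0, -0.6, 0.6]
finger_gap: 70.2
finger_force: 0.0
clock: 1.45
eef_pos: [452.7, 17.0, 86.9]
eef_rot: [3.141, 0.0, 1.571]
wrist_force: [-0.1, -0.6, 0.4]
finger_gap: 41.7
finger_force: 0.2
```

In the tool's units: -80 mm / 400 = -0.2, -75 mm / 400 = -0.1875.

```bash
python3 -m creep '{"plan": [[0,0,0,0,0,0],[0,0,0,0,0,0],[0,0,0,0,0,0]]}'; python3 -m creep '{"plan": [[0,0,-0.025,0,0,0],[0,0,-0.075,0,0,0],[0,0,-0.1375,0,0,0],[0,0,-0.1875,0,0,0],[0,0,-0.2,0,0,0]]}'
```

```text
clock: 1.75
eef_pos: [452.7, 17.0, 86.8]
eef_rot: [3.141, 0.0, 1.571]
wrist_force: [-0.6, -0.1, 6.1]
finger_gap: 39.2
finger_force: 30.0
clock: 2.25
eef_pos: [453.1, 17.0, 168.5]
eef_rot: [3.139, 0.0, 1.571]
wrist_force: [0.3, 0.8, -2.5]
finger_gap: 39.8
finger_force: 30.0
```

In the tool's units: 177.5 mm / 400 = 0.4438, -39.5 mm / 400 = -0.0988.

```bash
python3 -m creep '{"plan": [[-0.015,0.0625,0,0,0,0],[-0.0375,0.1625,0,0,0,0],[-0.0625,0.275,0,0,0,0],[-0.0875,0.3875,0,0,0,0],[-0.0988,0.4438,0,0,0,0]]}'; python3 -m creep '{"plan": [[0,0,0,0,0,0],[0,0,0,0,0,0],[0,0,0.0375,0,0,0],[0,0,0.075,0,0,0],[0,0,0.1,0,0,0]]}'; python3 - <<'E'
from g import *
p,d,W,K,M=cam('wrist');cv2.imwrite('pics/w1.png',p[:,:,::-1]);meas(W,[('CS',630,-22,38,56,72),('va',592,-143,44,56,20)])
E
```

```text
clock: 2.75
eef_pos: [631.9, -23.3, 164.6]
eef_rot: [-3.14, -0.0, 1.57]
wrist_force: [-0.3, 0.1, -3.1]
finger_gap: 39.3
finger_force: 30.0
clock: 3.25
eef_pos: [628.9, -22.3, 124.3]
eef_rot: [-3.139, -0.0, 1.571]
wrist_force: [-0.0, -0.3, -2.3]
finger_gap: 40.0
finger_force: 30.0
CS 5088 z 49 [630.7 -14.1] [81. 98.] 84
va 157 z 50 [ 591.7 -148.3] [11. 20.] 87
```

View pics/w1.png

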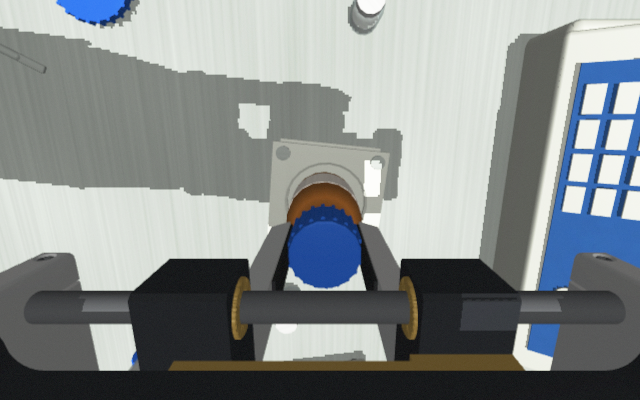

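The wrist view shows the bottle (325,245) held upright and centred over the hole of the small carrier. I lower it.

In the tool's units: 35 mm / 400 = 0.0875, 32 mm / 400 = 0.08.

```bash
python3 -m creep '{"plan": [[0,0,0.03,0,0,0],[0,0,0.06,0,0,0],[0,0,0.08,0,0,0],[0,0,0.0875,0,0,0],[0,0,0.0875,0,0,0]]}'; python3 -m creep '{"plan": [[0,0,0,0,0,0],[0,0,0,0,0,0],[0,0,0,0,0,0],[0,0,0,0,0,0]]}' 60;  python3 -m creep '{"plan": [[0,0,-0.05,0,0,0],[0,0,-0.125,0,0,0],[0,0,-0.2,0,0,0]]}'
```

```text
clock: 3.8
eef_pos: [630.0, -22.5, 91.4]
eef_rot: [3.142, 0.0, 1.571]
wrist_force: [1.0, -1.1, -1.9]
finger_gap: 39.5
finger_force: 30.0
clock: 4.2
eef_pos: [630.1, -22.5, 91.7]
eef_rot: [3.141, 0.0, 1.571]
wrist_force: [-0.5, 0.3, -0.0]
finger_gap: 59.7
finger_force: 0.0
clock: 4.5
eef_pos: [629.8, -22.5, 172.3]
eef_rot: [-3.141, -0.0, 1.571]
wrist_force: [0.0, -0.7, 0.5]
finger_gap: 59.8
finger_force: 0.0
```

In the tool's units: -170 mm / 400 = -0.425, -118 mm / 400 = -0.295.

```bash
python3 -m creep '{"plan": [[-0.05,-0.035,-0.05,0,0,0],[-0.1375,-0.095,-0.1,0,0,0],[-0.2375,-0.165,-0.15,0,0,0],[-0.3375,-0.235,-0.15,0,0,0],[-0.425,-0.295,-0.15,0,0,0]]}'; python3 -m creep '{"plan": [[-0.0875,-0.0625,0,0,0,0],[-0.175,-0.125,0,0,0,0],[-0.2688,-0.1875,0,0,0,0],[-0.2688,-0.1875,0,0,0,0],[-0.2688,-0.1875,0,0,0,0]]}'; python3 - <<'E'
from g import *
p,d,W,K,M=cam('wrist');cv2.imwrite('pics/w2.png',p[:,:,::-1]);meas(W,P)
E
```

```text
clock: 5.0
eef_pos: [510.7, -194.0, 232.4]
eef_rot: [3.14, 0.001, 1.571]
wrist_force: [-0.3, 0.5, -0.6]
finger_gap: 60.0
finger_force: 0.0
clock: 5.5
eef_pos: [436.7, -300.5, 231.6]
eef_rot: [3.141, 0.0, 1.569]
wrist_force: [0.0, 0.6, 0.7]
finger_gap: 59.7
finger_force: 0.0
BL 1324 z 143 [ 435.4 -362.5] [41. 42.] 41
tube 708 z 111 [ 443.2 -201. ] [27. 26.] 90
st 7326 z 41 [ 621.4 -283.2] [127. 110.] 9
va 381 z 50 [ 591.7 -144.2] [21. 22.] 90
```

View pics/w2.png

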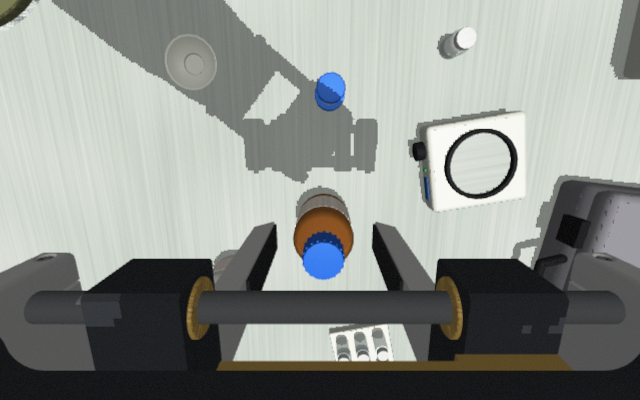

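The wrist view shows the large bottle's cap at (323,260), the tube (330,90), the stirrer ring (481,163) and vial_a (463,38).

In the tool's units: 80 mm / 400 = 0.2, -62 mm / 400 = -0.155.

```bash
python3 -m creep '{"plan": [[-0.0625,-0.0013,0,0,0,0],[-0.125,-0.0025,0,0,0,0],[-0.155,-0.0025,0.0375,0,0,0],[-0.155,-0.0025,0.1125,0,0,0],[-0.155,-0.0025,0.2,0,0,0]]}' 66; python3 -m creep '{"plan": [[0,0,0.0625,0,0,0],[0,0,0.0925,0,0,0],[0,0,0.1,0,0,0],[0,0,0.1,0,0,0]]}'; python3 -m creep '{"plan": [[0,0,0,0,0,0],[0,0,0,0,0,0],[0,0,0,0,0,0],[0,0,0,0,0,0],[0,0,0,0,0,0]]}' 30 45; python3 -m creep '{"plan": [[0,0,0,0,0,0],[0,0,0,0,0,0],[0,0,-0.0125,0,0,0],[0,0,-0.0375,0,0,0],[0,0,-0.075,0,0,0]]}'
python3 - <<'E'
from g import *
p,d,W,K,M=cam('wrist')
m=(W[...,2]>43)&(W[...,2]<58)&(abs(W[...,0]-626)<75)&(abs(W[...,1]+282)<75)&(p.max(-1)<70)
q=W[m][:,:2].astype(np.float32);print(len(q),cv2.minEnclosingCircle(q),cv2.fitEllipse(q[cv2.convexHull(q,returnPoints=False).ravel()]))
for n in('scene','side'):
    D=np.load(f"/tmp/{n}0.npz");p=D['p'];W=D['W']
    m=(W[...,2]>44)&(W[...,2]<58)&(np.hypot(W[...,0]-626,W[...,1]+282)<52)&(p.max(-1)<70)
    q=W[m][:,:2].astype(np.float32);print(n,len(q),cv2.minEnclosingCircle(q),cv2.minAreaRect(q))
E
```

```text
clock: 6.05
eef_pos: [436.6, -361.3, 149.9]
eef_rot: [3.141, 0.0, 1.572]
wrist_force: [0.3, -0.5, -0.3]
finger_gap: 65.8
finger_force: 0.0
clock: 6.45
eef_pos: [436.4, -361.8, 111.8]
eef_rot: [3.141, 0.0, 1.571]
wrist_force: [0.7, 0.3, 1.1]
finger_gap: 65.9
finger_force: 0.0
clock: 6.95
eef_pos: [436.0, -362.2, 111.9]
eef_rot: [3.141, 0.001, 1.571]
wrist_force: [-2.4, -0.5, 4.8]
finger_gap: 39.2
finger_force: 45.0
clock: 7.45
eef_pos: [435.6, -361.5, 141.2]
eef_rot: [-3.14, -0.002, 1.571]
wrist_force: [0.1, -0.1, -5.1]
finger_gap: 39.2
finger_force: 45.0
2110 ((625.7719116210938, -282.6131896972656), 43.13391876220703) ((625.2840576171875, -282.3367919921875), (83.84722137451172, 85.50904083251953), 111.9237060546875)
scene 291 ((627.9462280273438, -279.87054443359375), 43.313297271728516) ((627.438232421875, -279.5166320800781), (83.41326141357422, 84.88153839111328), 1.7127028703689575)
side 124 ((627.2036743164062, -283.02587890625), 42.48867416381836) ((626.1270751953125, -283.1394958496094), (82.17576599121094, 81.48433685302734), 67.6524429321289)
```

In the tool's units: -130 mm / 400 = -0.325, -120 mm / 400 = -0.3.

```bash
python3 -m creep '{"plan": [[0,0,-0.0625,0,0,0],[0,0,-0.15,0,0,0],[0,0,-0.2375,0,0,0],[0.025,0.0075,-0.3,0,0,0],[0.075,0.0225,-0.325,0,0,0]]}'; python3 -m creep '{"plan": [[0.0875,0.0225,0,0,0,0],[0.1875,0.05,0,0,0,0],[0.2875,0.0775,0,0,0,0],[0.3875,0.105,0,0,0,0],[0.4875,0.1325,0,0,0,0]]}'; python3 -m creep '{"plan": [[0.1,0.025,0,0,0,0],[0.2,0.05,0,0,0,0],[0.3,0.075,0,0,0,0],[0.4,0.1,0,0,0,0],[0.5,0.125,0,0,0,0]]}';python3 -m creep '{"plan": [[0.1,0.025,0,0,0,0],[0.2,0.05,0,0,0,0],[0.2875,0.075,0,0,0,0],[0.35,0.1,0,0,0,0],[0.38,0.115,0,0,0,0]]}'; python3 - <<'E'
from g import *
p,d,W,K,M=cam('wrist');cv2.imwrite('pics/w3.png',p[:,:,::-1]);meas(W,P)
m=(W[...,2]>-6)&(W[...,2]<12)&(np.hypot(W[...,0]-598,W[...,1]-245)<70)
E
```

```text
clock: 8.0
eef_pos: [445.1, -332.7, 274.1]
eef_rot: [3.139, 0.002, 1.569]
wrist_force: [1.0, 0.5, -5.5]
finger_gap: 40.0
finger_force: 45.0
clock: 8.5
eef_pos: [498.0, -135.3, 271.5]
eef_rot: [3.142, -0.0, 1.571]
wrist_force: [0.2, 0.2, -5.3]
finger_gap: 39.2
finger_force: 45.0
clock: 9.0
eef_pos: [548.0, 64.8, 271.4]
eef_rot: [-3.141, -0.0, 1.571]
wrist_force: [0.8, 0.8, -5.5]
finger_gap: 39.1
finger_force: 45.0
clock: 9.5
eef_pos: [594.0, 217.4, 270.7]
eef_rot: [-3.141, -0.0, 1.573]
wrist_force: [0.5, -0.1, -5.8]
finger_gap: 39.6
finger_force: 45.0
neck 137 z 45 [433.2 163.9] [16. 17.] 55
disc 1509 z 20 [432.9 163.9] [71. 70.] 0
cell 630 z 81 [441.3 339.2] [60. 59.] 0
CL 3322 z 49 [597.  244.7] [116. 116.] 85
CS 862 z 49 [627.5 -40.7] [63. 98.] 84
vb 24 z 50 [668.9 142.2] [ 5. 17.] 45
```

View pics/w3.png

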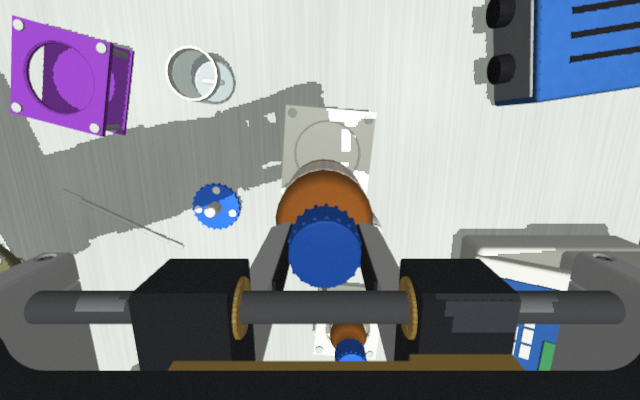

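The wrist view shows the bottle held upright, the white large carrier (328,150), the cell (192,73), the lid (217,206), and the purple look-alike (70,75) well clear. The carrier centre measures (597.5,245).

In the tool's units: 100 mm / 400 = 0.25, 3.7 mm / 400 = 0.0093.

```bash
python3 -m creep '{"plan": [[0.0375,0.005,0.0125,0,0,0],[0.075,0.0093,0.075,0,0,0],[0.075,0.0093,0.15,0,0,0],[0.075,0.0093,0.2125,0,0,0],[0.075,0.0093,0.25,0,0,0]]}'; python3 -m creep '{"plan": [[0,0,0,0,0,0],[0,0,0,0,0,0],[0,0,0.025,0,0,0],[0,0,0.05,0,0,0],[0,0,0.075,0,0,0]]}'; python3 -m creep '{"plan": [[0,0,0.03,0,0,0],[0,0,0.05,0,0,0],[0,0,0.0625,0,0,0],[0,0,0.0625,0,0,0],[0,0,0.0625,0,0,0]]}'
```

```text
clock: 10.05
eef_pos: [596.8, 244.9, 168.9]
eef_rot: [-3.139, 0.001, 1.571]
wrist_force: [-0.2, -0.9, -5.9]
finger_gap: 39.6
finger_force: 45.0
clock: 10.55
eef_pos: [597.6, 244.9, 140.7]
eef_rot: [3.142, -0.0, 1.571]
wrist_force: [0.1, -0.4, -5.3]
finger_gap: 39.5
finger_force: 45.0
clock: 11.05
eef_pos: [597.8, 245.0, 116.5]
eef_rot: [3.141, -0.0, 1.571]
wrist_force: [0.5, -0.1, -5.4]
finger_gap: 39.3
finger_force: 45.0
```

In the tool's units: -155 mm / 400 = -0.3875, -145 mm / 400 = -0.3625.

```bash
python3 -m creep '{"plan": [[0,0,0,0,0,0],[0,0,0,0,0,0],[0,0,0,0,0,0],[0,0,0,0,0,0]]}' 62;  python3 -m creep '{"plan": [[0,0,-0.05,0,0,0],[0,0,-0.125,0,0,0],[0,0,-0.2125,0,0,0],[0,0,-0.25,0,0,0]]}'; python3 -m creep '{"plan": [[0.03,-0.0875,0,0,0,0],[0.0625,-0.1875,0,0,0,0],[0.095,-0.28,0,0,0,0],[0.125,-0.3625,0,0,0,0],[0.1375,-0.3875,0,0,0,0]]}' 92; python3 -m creep '{"plan": [[0,0,0,0,0,0],[0,0,0,0,0,0]]}'; python3 - <<'E'
from g import *
p,d,W,K,M=cam('wrist');cv2.imwrite('pics/w4.png',p[:,:,::-1]);meas(W,P+[('BLp',598,245,140,156,30),('purple',330,330,30,60,100)])
Q=W.reshape(-1,3);m=(abs(Q[:,0]-442)<100)&(abs(Q[:,1]-339)<30)&(Q[:,2]>20)&(abs(Q[:,0]-442)>36)&(Q[:,2]<60);print(Q[m][:,0].max() if m.any() else None)
E
```

```text
clock: 11.45
eef_pos: [597.9, 245.0, 116.8]
eef_rot: [3.141, -0.0, 1.571]
wrist_force: [-0.2, -0.3, 0.3]
finger_gap: 61.6
finger_force: 0.0
clock: 11.85
eef_pos: [598.4, 245.3, 220.3]
eef_rot: [3.137, -0.002, 1.571]
wrist_force: [0.6, 0.5, 0.0]
finger_gap: 62.0
finger_force: 0.0
clock: 12.35
eef_pos: [440.6, 300.9, 217.1]
eef_rot: [3.141, -0.001, 1.573]
wrist_force: [1.0, -0.1, 0.7]
finger_gap: 92.1
finger_force: 0.0
clock: 12.55
eef_pos: [443.6, 299.8, 216.6]
eef_rot: [3.141, -0.0, 1.571]
wrist_force: [-0.3, 0.1, -0.4]
finger_gap: 91.9
finger_force: 0.0
neck 145 z 45 [432.5 164.4] [16. 16.] 1
disc 1458 z 19 [432.7 169.7] [58. 70.] 90
cell 549 z 81 [441.  339.3] [59. 59.] 74
CL 3140 z 49 [596.9 244.3] [116. 117.] 85
BLp 1131 z 147 [594.2 247.1] [42. 34.] 52
purple 4682 z 50 [321.5 324.1] [119. 215.] 77
None
```

View pics/w4.png

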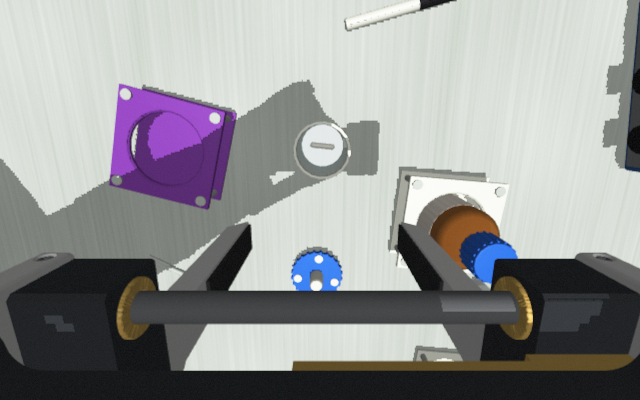

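The wrist view shows the cell at (322,150), the purple look-alike (165,148) clear of the fingers' path, the lid (317,275), and the large bottle down in its carrier (455,230).

In the tool's units: 110 mm / 400 = 0.275, 80 mm / 400 = 0.2.

```bash
python3 -m creep '{"plan": [[0.05,-0.0013,0,0,0,0],[0.0975,-0.0025,0.025,0,0,0],[0.0975,-0.0025,0.1125,0,0,0],[0.0975,-0.0025,0.2,0,0,0],[0.0975,-0.0025,0.275,0,0,0]]}'; python3 -m creep '{"plan": [[0,0,0.0625,0,0,0],[0,0,0.1125,0,0,0],[0,0,0.14,0,0,0],[0,0,0.145,0,0,0],[0,0,0.145,0,0,0]]}'; python3 -m creep '{"plan": [[0,0,0,0,0,0],[0,0,0,0,0,0],[0,0,0,0,0,0],[0,0,0,0,0,0],[0,0,0,0,0,0]]}' 50 20; python3 -m creep '{"plan": [[0,0,0,0,0,0],[0,0,-0.0125,0,0,0],[0,0,-0.05,0,0,0],[0,0,-0.125,0,0,0],[0,0,-0.2125,0,0,0]]}'
```

```text
clock: 13.1
eef_pos: [442.4, 338.3, 104.3]
eef_rot: [-3.141, 0.001, 1.57]
wrist_force: [0.1, -0.2, -0.3]
finger_gap: 91.8
finger_force: 0.0
clock: 13.6
eef_pos: [442.3, 338.9, 48.8]
eef_rot: [3.141, -0.0, 1.57]
wrist_force: [0.2, 0.6, 0.8]
finger_gap: 91.8
finger_force: 0.0
clock: 14.1
eef_pos: [441.8, 339.1, 48.7]
eef_rot: [3.141, -0.0, 1.571]
wrist_force: [-1.0, -0.7, 2.3]
finger_gap: 59.3
finger_force: 20.1
clock: 14.6
eef_pos: [441.1, 338.6, 133.7]
eef_rot: [-3.14, 0.001, 1.571]
wrist_force: [0.3, -0.0, -0.7]
finger_gap: 59.3
finger_force: 20.1
```

In the tool's units: -120 mm / 400 = -0.3, -80 mm / 400 = -0.2.

```bash
python3 -m creep '{"plan": [[0,0,-0.0875,0,0,0],[-0.025,0.0075,-0.1625,0,0,0],[-0.1,0.03,-0.2,0,0,0],[-0.2,0.06,-0.2,0,0,0],[-0.3,0.09,-0.2,0,0,0]]}'; python3 -m creep '{"plan": [[-0.105,0.03,0,0,0,0],[-0.21,0.06,0,0,0,0],[-0.315,0.09,0,0,0,0],[-0.42,0.12,0,0,0,0],[-0.525,0.15,0,0,0,0]]}';python3 -m creep '{"plan": [[-0.105,0.03,0,0,0,0],[-0.21,0.06,0,0,0,0],[-0.315,0.09,0,0,0,0],[-0.42,0.12,0,0,0,0],[-0.5125,0.15,0,0,0,0]]}'; python3 -m creep '{"plan": [[-0.09,0.03,0,0,0,0],[-0.17,0.055,0,0,0,0],[-0.215,0.0708,0,0,0,0],[-0.215,0.0708,0,0,0,0]]}';python3 -m creep '{"plan": [[0,0,0.05,0,0,0],[0,0,0.1125,0,0,0],[0,0,0.1625,0,0,0],[0,0,0.1875,0,0,0],[0,0,0.1875,0,0,0]]}'; python3 - <<'E'
from g import *
p,d,W,K,M=cam('wrist');cv2.imwrite('pics/w5.png',p[:,:,::-1]);meas(W,P)
m=(W[...,2]>43)&(W[...,2]<58)&(np.hypot(W[...,0]-626,W[...,1]+282)<52)&(p.max(-1)<70)
q=W[m][:,:2].astype(np.float32);print(len(q),cv2.minEnclosingCircle(q))
E
```

```text
clock: 15.1
eef_pos: [477.8, 217.9, 214.1]
eef_rot: [3.141, -0.0, 1.572]
wrist_force: [0.5, -0.7, -1.4]
finger_gap: 59.4
finger_force: 20.1
clock: 15.6
eef_pos: [537.8, 7.2, 213.7]
eef_rot: [3.142, -0.0, 1.571]
wrist_force: [0.6, 0.7, -1.0]
finger_gap: 59.5
finger_force: 20.1
clock: 16.1
eef_pos: [597.7, -198.1, 213.5]
eef_rot: [-3.141, -0.0, 1.57]
wrist_force: [0.5, 1.2, -2.0]
finger_gap: 59.5
finger_force: 20.1
clock: 16.5
eef_pos: [625.7, -284.1, 212.5]
eef_rot: [-3.14, -0.0, 1.568]
wrist_force: [-0.6, -0.3, -0.6]
finger_gap: 58.9
finger_force: 20.2
clock: 17.0
eef_pos: [625.5, -281.2, 137.4]
eef_rot: [-3.14, -0.001, 1.571]
wrist_force: [-0.6, 0.8, -1.3]
finger_gap: 59.1
finger_force: 20.2
tube 1714 z 111 [ 443.6 -200.2] [28. 28.] 18
st 6432 z 41 [ 620.8 -275.3] [128.  94.] 9
va 659 z 50 [ 591.8 -143.5] [21. 21.] 7
796 ((625.66162109375, -281.0835876464844), 42.24958038330078)
```

View pics/w5.png

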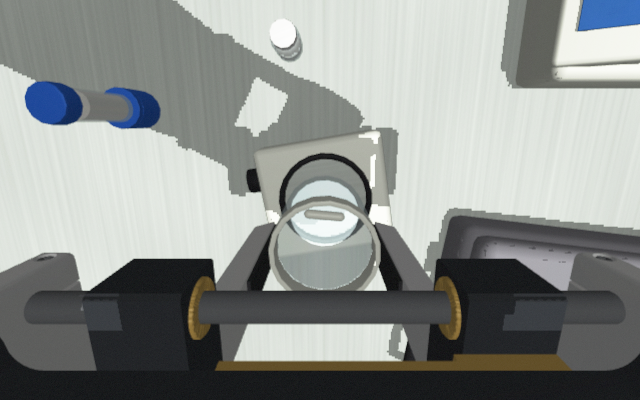

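The wrist view shows the held cell (325,245) over the ring (325,205), with vial_a (284,38) clear. I lower it onto the seat.

In the tool's units: 49 mm / 400 = 0.1225, 45 mm / 400 = 0.1125.

```bash
python3 -m creep '{"plan": [[0,0,0.0375,0,0,0],[0,0,0.075,0,0,0],[0,0,0.1,0,0,0],[0,0,0.1125,0,0,0],[0,0,0.1225,0,0,0]]}'; python3 -m creep '{"plan": [[0,0,0,0,0,0],[0,0,0,0,0,0]]}'; python3 -m creep '{"plan": [[0,0,0,0,0,0],[0,0,0,0,0,0],[0,0,0,0,0,0],[0,0,0,0,0,0],[0,0,0,0,0,0]]}' 92;  python3 -m creep '{"plan": [[0,0,-0.0375,0,0,0],[0,0,-0.1125,0,0,0],[0,0,-0.2125,0,0,0],[0,0,-0.3,0,0,0],[0,0,-0.325,0,0,0]]}'; python3 -m creep '{"plan": [[0.075,0,0,0,0,0],[0.15,0,0,0,0,0],[0.175,0,0,0,0,0],[0.175,0,0,0,0,0]]}';python3 - <<'E'
from g import *
p,d,W,K,M=cam('wrist');cv2.imwrite('pics/w6.png',p[:,:,::-1])
meas(W,[('cell',626,-282,110,132,42)])
m=(W[...,2]>112)&(W[...,2]<130)&(np.hypot(W[...,0]-626,W[...,1]+282)<42); q=W[m][:,:2].astype(np.float32);print(cv2.minEnclosingCircle(q))
p,d,W,K,M=cam('side');meas(W,[('cellside',626,-282,110,132,42)])
p,d,W,K,M=cam('scene');meas(W,[('cellscene',626,-282,110,132,42)])
E
```

```text
clock: 17.55
eef_pos: [625.9, -282.0, 88.8]
eef_rot: [-3.141, -0.0, 1.571]
wrist_force: [-0.0, -0.4, -1.1]
finger_gap: 59.2
finger_force: 20.2
clock: 17.75
eef_pos: [626.2, -282.1, 89.9]
eef_rot: [3.141, 0.0, 1.571]
wrist_force: [0.3, 0.3, -1.3]
finger_gap: 59.5
finger_force: 19.8
clock: 18.25
eef_pos: [626.0, -282.0, 89.5]
eef_rot: [3.142, 0.0, 1.571]
wrist_force: [-0.1, -0.2, 0.6]
finger_gap: 91.4
finger_force: 0.0
clock: 18.75
eef_pos: [626.9, -282.5, 225.5]
eef_rot: [3.135, 0.003, 1.571]
wrist_force: [-0.0, -0.6, -0.0]
finger_gap: 92.0
finger_force: 0.0
clock: 19.15
eef_pos: [626.1, -211.0, 219.8]
eef_rot: [3.141, 0.0, 1.572]
wrist_force: [-0.1, -0.8, -0.3]
finger_gap: 91.9
finger_force: 0.0
cell 959 z 120 [ 625.8 -281.1] [59. 59.] 88
((626.2573852539062, -281.61376953125), 30.10830307006836)
cellside 193 z 118 [ 627.9 -282.7] [60. 59.] 16
cellscene 388 z 117 [ 625.9 -278.7] [60. 62.] 78
```

In the tool's units: 188 mm / 400 = 0.47, 150 mm / 400 = 0.375.

```bash
python3 -m creep '{"plan": [[0.09,-0.0475,0,0,0,0],[0.185,-0.1,0,0,0,0],[0.28,-0.1525,0,0,0,0],[0.375,-0.205,0,0,0,0],[0.47,-0.2575,0,0,0,0]]}' 50; python3 -m creep '{"plan": [[0.095,-0.05,0,0,0,0],[0.19,-0.1,0,0,0,0],[0.275,-0.15,0,0,0,0],[0.3375,-0.2,0,0,0,0],[0.3675,-0.225,0,0,0,0]]}'; python3 -m creep '{"plan": [[0,0,0,0,0,0],[0,0,0,0,0,0]]}'; python3 - <<'E'
from g import *
p,d,W,K,M=cam('wrist');cv2.imwrite('pics/w7.png',p[:,:,::-1]);meas(W,P)
m=(W[...,2]>38)&(W[...,2]<52)&(np.hypot(W[...,0]-433,W[...,1]-163)<20); q=W[m][:,:2].astype(np.float32);print(cv2.minEnclosingCircle(q))
E
```

```text
clock: 19.8
eef_pos: [522.1, -23.7, 219.4]
eef_rot: [-3.142, 0.0, 1.569]
wrist_force: [0.0, -0.5, 0.0]
finger_gap: 55.5
finger_force: 0.0
clock: 20.3
eef_pos: [432.2, 123.9, 219.7]
eef_rot: [3.141, -0.0, 1.571]
wrist_force: [0.1, 0.1, 0.4]
finger_gap: 50.1
finger_force: 0.0
clock: 20.5
eef_pos: [433.6, 122.3, 219.6]
eef_rot: [3.141, 0.0, 1.57]
wrist_force: [0.8, 0.1, 0.0]
finger_gap: 49.9
finger_force: 0.0
neck 183 z 45 [432.8 163.4] [17. 16.] 45
disc 2220 z 19 [432.8 163.1] [69. 70.] 15
CL 6222 z 49 [597.3 244.3] [116. 118.] 85
CS 445 z 49 [634.3  22.2] [18. 99.] 78
vb 317 z 50 [662.8 135.6] [21. 21.] 78
((432.8854675292969, 163.1372528076172), 8.86155891418457)
```

In the tool's units: 130 mm / 400 = 0.325, 40.2 mm / 400 = 0.1005.

```bash
python3 -m creep '{"plan": [[0.05,0,0,0,0,0],[0.1005,0,0.0375,0,0,0],[0.1005,0,0.1375,0,0,0],[0.1005,0,0.2375,0,0,0],[0.1005,0,0.325,0,0,0]]}'; python3 -m creep '{"plan": [[0,0,0.075,0,0,0],[0,0,0.125,0,0,0],[0,0,0.1575,0,0,0],[0,0,0.1675,0,0,0],[0,0,0.1675,0,0,0]]}'; python3 -m creep '{"plan": [[0,0,0,0,0,0],[0,0,0,0,0,0],[0,0,0,0,0,0],[0,0,0,0,0,0],[0,0,0,0,0,0]]}' 10 20; python3 -m creep '{"plan": [[0,0,0,0,0,0],[0,0,-0.0125,0,0,0],[0,0,-0.05,0,0,0],[0,0,-0.125,0,0,0],[0,0,-0.2125,0,0,0]]}'
```

```text
clock: 21.05
eef_pos: [433.3, 162.2, 87.5]
eef_rot: [-3.141, 0.0, 1.57]
wrist_force: [0.1, 0.2, 0.9]
finger_gap: 50.2
finger_force: 0.0
clock: 21.55
eef_pos: [433.3, 162.5, 22.1]
eef_rot: [-3.141, 0.0, 1.57]
wrist_force: [-0.7, -0.3, -0.0]
finger_gap: 50.1
finger_force: 0.0
clock: 22.05
eef_pos: [433.1, 163.3, 22.7]
eef_rot: [3.141, -0.0, 1.571]
wrist_force: [-1.4, -0.6, 2.1]
finger_gap: 17.2
finger_force: 20.0
clock: 22.55
eef_pos: [432.3, 163.0, 108.0]
eef_rot: [-3.14, 0.001, 1.571]
wrist_force: [0.4, 1.2, -0.4]
finger_gap: 17.3
finger_force: 20.0
```

In the tool's units: -110 mm / 400 = -0.275, -105 mm / 400 = -0.2625.

```bash
python3 -m creep '{"plan": [[0,0,-0.1,0,0,0],[0,0,-0.2,0,0,0],[-0.03,0.0125,-0.2625,0,0,0],[-0.1125,0.05,-0.275,0,0,0],[-0.21,0.0925,-0.275,0,0,0]]}'; python3 -m creep '{"plan": [[-0.095,0.0425,0,0,0,0],[-0.19,0.085,0,0,0,0],[-0.285,0.1275,0,0,0,0],[-0.38,0.17,0,0,0,0],[-0.475,0.2075,0,0,0,0]]}'; python3 -m creep '{"plan": [[-0.095,0.0425,0,0,0,0],[-0.19,0.085,0,0,0,0],[-0.285,0.125,0,0,0,0],[-0.37,0.16,0,0,0,0],[-0.4268,0.1825,0,0,0,0]]}'; python3 -m creep '{"plan": [[0,0,0,0,0,0],[0,0,0.05,0,0,0],[0,0,0.1125,0,0,0],[0,0,0.1425,0,0,0],[0,0,0.1425,0,0,0]]}';  python3 - <<'E'
from g import *
p,d,W,K,M=cam('wrist');cv2.imwrite('pics/w8.png',p[:,:,::-1])
for n in ('wrist','side','scene'):
  p,d,W,K,M=cam(n);print(n)
  for c,lo,hi,nm in(('disc',145,163,0),('cell',110,124,0)):
    m=(W[...,2]>lo)&(W[...,2]<hi)&(np.hypot(W[...,0]-626,W[...,1]+282)<44)
    if c=='disc': m&=(p[...,2].astype(int)>p[...,0].astype(int)+40)
    q=W[m].astype(np.float32)
    if len(q)>5: print(c,len(q),np.median(q[:,2]),cv2.minEnclosingCircle(q[:,:2].copy()))
  cv2.imwrite(f'pics/n8{n}.png',p[:,:,::-1])
E
```

```text
clock: 23.05
eef_pos: [470.4, 78.8, 219.2]
eef_rot: [3.139, -0.0, 1.573]
wrist_force: [0.1, 0.7, -0.9]
finger_gap: 17.5
finger_force: 20.0
clock: 23.55
eef_pos: [553.3, -112.5, 217.6]
eef_rot: [-3.141, -0.0, 1.571]
wrist_force: [-0.6, 0.7, -1.4]
finger_gap: 17.4
finger_force: 20.0
clock: 24.05
eef_pos: [626.1, -283.7, 216.9]
eef_rot: [-3.141, -0.0, 1.57]
wrist_force: [-0.1, 0.6, -0.9]
finger_gap: 17.3
finger_force: 20.0
clock: 24.55
eef_pos: [625.4, -280.6, 158.9]
eef_rot: [-3.139, -0.001, 1.571]
wrist_force: [-0.4, 0.2, 0.3]
finger_gap: 17.0
finger_force: 20.0
wrist
disc 4648 157.11925 ((626.0048217773438, -280.77783203125), 35.43410873413086)
cell 75 116.32442 ((627.0496826171875, -258.47332763671875), 18.396778106689453)
side
disc 340 157.30756 ((627.91259765625, -281.6798095703125), 36.30888748168945)
cell 94 117.91635 ((626.780517578125, -283.8276062011719), 29.541975021362305)
scene
disc 398 158.46637 ((628.6616821289062, -278.7545471191406), 35.62286376953125)
cell 335 116.44923 ((627.2547607421875, -279.2128601074219), 31.934585571289062)
```

View pics/w8.png

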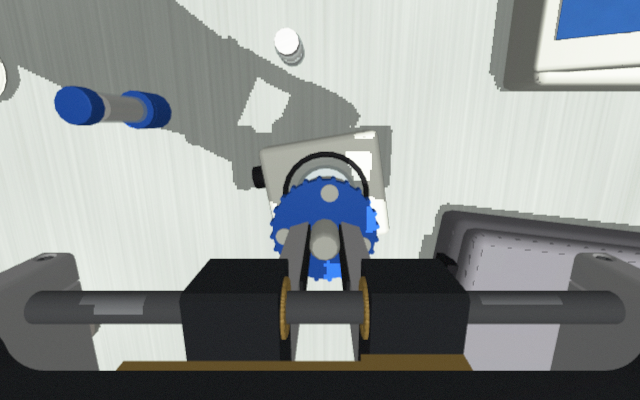

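The wrist view shows the lid (325,235) level and held over the cell and ring (325,190). Both side cameras put lid and cell on one axis to about 1–2 mm. I lower it.

In the tool's units: 20 mm / 400 = 0.05, 17 mm / 400 = 0.0425.

```bash
python3 -m creep '{"plan": [[0,0,0,0,0,0],[0,0,0.015,0,0,0],[0,0,0.03,0,0,0],[0,0,0.0425,0,0,0],[0,0,0.05,0,0,0]]}'; python3 -m creep '{"plan": [[0,0,0.005,0,0,0],[0,0,0.01,0,0,0],[0,0,0.015,0,0,0],[0,0,0.0175,0,0,0],[0,0,0.0175,0,0,0]]}'
```

```text
clock: 25.25
eef_pos: [625.8, -281.4, 139.5]
eef_rot: [-3.141, -0.0, 1.571]
wrist_force: [-0.6, -0.1, 0.2]
finger_gap: 17.3
finger_force: 20.0
clock: 25.75
eef_pos: [626.0, -281.5, 133.4]
eef_rot: [-3.142, 0.0, 1.571]
wrist_force: [-0.3, 0.1, -1.0]
finger_gap: 17.4
finger_force: 20.0
```

Careful with the scale: shifts go in shares of 400 mm and turns go in shares of 2 pi rad. That gives: -105 mm / 400 = -0.2625, -85 mm / 400 = -0.2125.

```bash
python3 -m creep '{"plan": [[0,0,0,0,0,0],[0,0,0,0,0,0],[0,0,0,0,0,0],[0,0,0,0,0,0]]}' 50;  python3 -m creep '{"plan": [[0,0,-0.0375,0,0,0],[0,0,-0.1125,0,0,0],[0,0,-0.2125,0,0,0],[0,0,-0.2625,0,0,0],[0,0,-0.2625,0,0,0]]}'; python3 -m creep '{"plan": [[0.0625,-0.025,0,0,0,0],[0.125,-0.05,0,0,0,0],[0.1625,-0.05,0,0,0,0],[0.1625,-0.05,0,0,0,0],[0.1625,-0.05,0,0,0,0]]}';python3 - <<'E'
from g import *
for n in ('wrist','side','scene'):
  p,d,W,K,M=cam(n);print(n); meas(W,[('neck',626,-281.5,146,165,20),('tube',444,-200,105,118,25)])
  m=(W[...,2]>120)&(W[...,2]<136)&(np.hypot(W[...,0]-626,W[...,1]+282)<50);m&=(p[...,2].astype(int)>p[...,0].astype(int)+40)
  q=W[m].astype(np.float32);print(len(q),np.median(q[:,2]),cv2.minEnclosingCircle(q[:,:2].copy()))
  if n=='wrist': cv2.imwrite('pics/w9.png',p[:,:,::-1])
E
```

```text
clock: 26.15
eef_pos: [626.0, -281.5, 133.5]
eef_rot: [3.141, 0.0, 1.571]
wrist_force: [-0.7, -0.0, -0.2]
finger_gap: 45.9
finger_force: 0.0
clock: 26.65
eef_pos: [626.8, -281.9, 243.4]
eef_rot: [3.136, 0.003, 1.571]
wrist_force: [-0.1, 0.1, -0.5]
finger_gap: 49.8
finger_force: 0.0
clock: 27.15
eef_pos: [606.3, -216.9, 238.3]
eef_rot: [-3.141, 0.0, 1.571]
wrist_force: [0.0, -0.0, -0.9]
finger_gap: 49.8
finger_force: 0.0
wrist
neck 296 z 155 [ 626.  -281.2] [17. 18.] 40
tube 616 z 111 [ 443.5 -200.5] [27. 27.] 78
2349 129.26276 ((625.277587890625, -281.25592041015625), 35.57807922363281)
side
neck 45 z 154 [ 627.1 -283. ] [16. 16.] 56
tube 90 z 111 [ 444.7 -202.6] [27. 25.] 41
453 128.6044 ((627.1373901367188, -281.2754821777344), 36.259437561035156)
scene
neck 72 z 153 [ 627.3 -278.3] [16. 17.] 76
tube 86 z 111 [ 444.3 -197.4] [27. 24.] 16
461 129.3399 ((626.9281616210938, -278.2307434082031), 36.90638732910156)
```

View pics/w9.png

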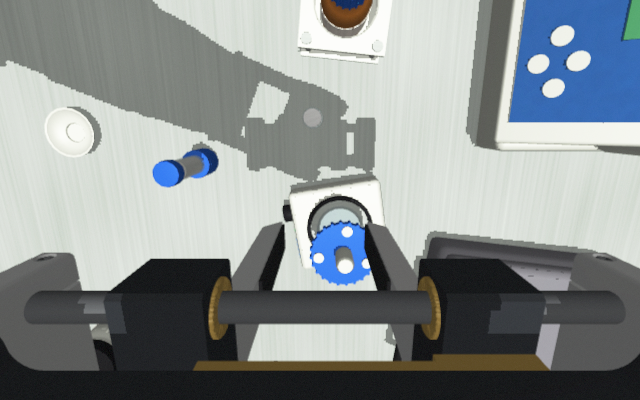

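The wrist view shows the lid closed on the cell (343,252), its neck at (345,258), the tube at (170,172) and the small bottle down in its carrier (345,10).

In the tool's units: -162 mm / 400 = -0.405, -150 mm / 400 = -0.375.

```bash
python3 -m creep '{"plan": [[0.0325,-0.095,0,0,0,0],[0.065,-0.195,0,0,0,0],[0.1,-0.295,0,0,0,0],[0.13,-0.375,0,0,0,0],[0.14,-0.405,0,0,0,0]]}'; python3 -m creep '{"plan": [[0,0,0,0,0,0],[0,0,0,0,0,0],[0,0,0,0,0,0]]}'; python3 - <<'E'
from g import *
p,d,W,K,M=cam('wrist');m=(W[...,2]>105)&(W[...,2]<118)&(np.hypot(W[...,0]-444,W[...,1]+200)<25); q=W[m].astype(np.float32);print(cv2.minEnclosingCircle(q[:,:2].copy()),np.median(q,0))
m=(W[...,2]>25)&(W[...,2]<40)&(np.hypot(W[...,0]-444,W[...,1]+200)<35); q=W[m].astype(np.float32);print(cv2.minAreaRect(q[:,:2].copy()))
E
```

```text
clock: 27.8
eef_pos: [442.1, -160.3, 238.8]
eef_rot: [3.141, 0.0, 1.57]
wrist_force: [0.2, -0.0, 0.6]
finger_gap: 49.9
finger_force: 0.0
clock: 28.1
eef_pos: [444.7, -161.0, 238.2]
eef_rot: [-3.141, -0.0, 1.57]
wrist_force: [0.1, -0.1, 0.2]
finger_gap: 49.9
finger_force: 0.0
((442.550537109375, -200.14988708496094), 13.86297607421875) [ 443.02686 -199.3575   111.21416]
((442.75250244140625, -196.70053100585938), (27.94406509399414, 34.859336853027344), 85.95928192138672)
```

In the tool's units: 125 mm / 400 = 0.3125, -39.7 mm / 400 = -0.0993.

```bash
python3 -m creep '{"plan": [[-0.05,-0.0013,0,0,0,0],[-0.0993,-0.0025,0.025,0,0,0],[-0.0993,-0.0025,0.125,0,0,0],[-0.0993,-0.0025,0.225,0,0,0],[-0.0993,-0.0025,0.3125,0,0,0]]}'; python3 -m creep '{"plan": [[0,0,0.075,0,0,0],[0,0,0.125,0,0,0],[0,0,0.1525,0,0,0],[0,0,0.1575,0,0,0],[0,0,0.1575,0,0,0]]}'; python3 -m creep '{"plan": [[0,0,0,0,0,0],[0,0,0,0,0,0],[0,0,0,0,0,0],[0,0,0,0,0,0],[0,0,0,0,0,0]]}' 15 15; python3 -m creep '{"plan": [[0,0,0,0,0,0],[0,0,-0.0125,0,0,0],[0,0,-0.05,0,0,0],[0,0,-0.125,0,0,0],[0,0,-0.225,0,0,0]]}'
```

```text
clock: 28.65
eef_pos: [443.0, -200.4, 111.3]
eef_rot: [-3.141, -0.0, 1.571]
wrist_force: [0.4, -0.3, 0.2]
finger_gap: 50.0
finger_force: 0.0
clock: 29.15
eef_pos: [443.4, -200.4, 50.8]
eef_rot: [3.141, 0.0, 1.571]
wrist_force: [-0.5, 0.8, -0.1]
finger_gap: 50.0
finger_force: 0.0
clock: 29.65
eef_pos: [443.2, -200.4, 51.0]
eef_rot: [3.141, 0.0, 1.571]
wrist_force: [-1.4, 0.3, 5.0]
finger_gap: 28.0
finger_force: 15.0
clock: 30.15
eef_pos: [442.1, -199.7, 140.4]
eef_rot: [-3.139, -0.002, 1.571]
wrist_force: [0.3, -0.8, -0.8]
finger_gap: 27.6
finger_force: 15.0
```

In the tool's units: -100 mm / 400 = -0.25, -95 mm / 400 = -0.2375.

```bash
python3 -m creep '{"plan": [[0,0,-0.0875,0,0,0],[0,0,-0.175,0,0,0],[0,0,-0.2375,0,0,0],[0,0,-0.25,0,0,0],[0,0,-0.25,0,0,0]]}'; python3 -m creep '{"plan": [[-0.025,0.055,0,0,0,0],[-0.065,0.15,0,0,0,0],[-0.11,0.25,0,0,0,0],[-0.155,0.35,0,0,0,0],[-0.19,0.43,0,0,0,0]]}'; python3 -m creep '{"plan": [[-0.0133,0.0275,0,0,0,0],[-0.0133,0.0275,0,0,0,0],[-0.0133,0.0275,0.025,0,0,0],[-0.0133,0.0275,0.0375,0,0,0],[-0.0133,0.0275,0.0375,0,0,0]]}'; python3 - <<'E'
from g import *
print(manip.read_state()['eef_pos'])
ims=[]
for n in ('side','scene','wrist'):
  p,d,W,K,M=cam(n)
  def blue(lo,hi):
    m=(W[...,2]>lo)&(W[...,2]<hi)&(np.hypot(W[...,0]-626,W[...,1]+282)<50)&(p[...,2].astype(int)>p[...,0].astype(int)+40); q=W[m].astype(np.float32)
    if len(q)>5: print(n,lo,len(q),np.round(cv2.minEnclosingCircle(q[:,:2].copy())[0],1),np.round(cv2.minAreaRect(q[:,:2].copy())[0],1),np.percentile(q[:,2],[2,98]).round(),q.mean(0).round(1))
  blue(120,137);blue(165,220);blue(260,300)
  Mi=np.linalg.inv(M);c=Mi[:3,:3]@[626,-282,170]+Mi[:3,3];uv=(K@c)[:2]/c[2];u,v=uv.astype(int);print(n,u,v)
  if n!='wrist': ims.append(cv2.resize(p[max(0,v-60):v+60,max(0,u-50):u+50,::-1],(400,480),interpolation=cv2.INTER_CUBIC))
cv2.imwrite('pics/c10.png',np.hstack(ims))
E
```

```text
clock: 30.65
eef_pos: [443.0, -200.2, 240.4]
eef_rot: [3.141, 0.0, 1.571]
wrist_force: [-0.2, -0.2, -0.7]
finger_gap: 27.6
finger_force: 15.0
clock: 31.15
eef_pos: [616.2, -276.7, 237.3]
eef_rot: [-3.138, -0.002, 1.571]
wrist_force: [-0.8, -0.4, -1.5]
finger_gap: 27.3
finger_force: 15.0
clock: 31.65
eef_pos: [625.1, -281.1, 224.3]
eef_rot: [-3.14, -0.001, 1.571]
wrist_force: [1.0, -0.1, 0.2]
finger_gap: 27.5
finger_force: 15.0
[ 625.12907299 -281.09836475  224.31784473]
side 120 411 [ 628.  -281.8] [ 625.1 -284.8] [123. 132.] [ 622.9 -287.7  128.4]
side 165 187 [ 624.8 -282.8] [ 622.5 -287.3] [175. 213.] [ 619.  -291.   197.2]
side 260 64 [ 627.1 -286. ] [ 627.5 -290.4] [271. 286.] [ 624.9 -290.9  280.6]
side 413 236
scene 120 424 [ 627.7 -279.3] [ 630.4 -278.4] [123. 131.] [ 633.7 -277.3  129. ]
scene 165 200 [ 627.2 -277.7] [ 629.7 -276.4] [176. 213.] [ 636.5 -274.9  198.7]
scene 260 72 [ 624.8 -276.3] [ 623.4 -273.5] [273. 286.] [ 627.7 -271.9  282.2]
scene 139 172
wrist 120 2145 [ 625.9 -281.2] [ 626.  -274.7] [127. 131.] [ 626.4 -269.4  129.3]
wrist 165 1181 [ 625.4 -280.8] [ 625.2 -277.1] [179. 217.] [ 625.5 -270.5  205.9]
wrist 260 2484 [ 625.  -281.3] [ 624.9 -276.9] [274. 287.] [ 625.8 -275.6  284.3]
wrist 324 209
```

View pics/c10.png

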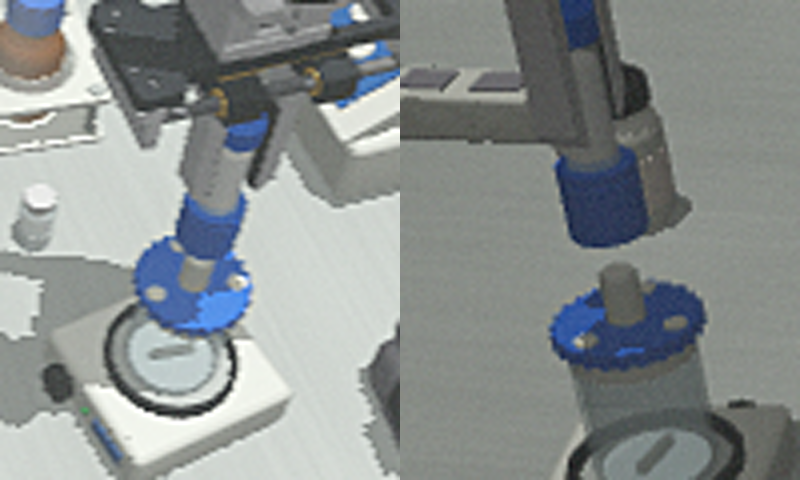

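The crop shows the tube upright in the gripper, its foot at (210,215) left and (602,195) right, directly over the lid's neck at (200,270) and (622,290). The offsets are within 1–2 mm, so I lower it.

In the tool's units: 28 mm / 400 = 0.07, 24 mm / 400 = 0.06.

```bash
python3 -m creep '{"plan": [[0,0,0.0125,0,0,0],[0,0,0.03,0,0,0],[0,0,0.045,0,0,0],[0,0,0.06,0,0,0],[0,0,0.07,0,0,0]]}'; python3 -m creep '{"plan": [[0,0,0.01,0,0,0],[0,0,0.02,0,0,0],[0,0,0.03,0,0,0],[0,0,0.04,0,0,0],[0,0,0.0463,0,0,0]]}';  python3 -m creep '{"plan": [[0,0,0,0,0,0],[0,0,0,0,0,0],[0,0,0,0,0,0]]}'
```

```text
clock: 32.3
eef_pos: [625.9, -281.4, 196.5]
eef_rot: [-3.141, -0.0, 1.571]
wrist_force: [-0.3, 0.2, -1.1]
finger_gap: 27.5
finger_force: 15.0
clock: 32.8
eef_pos: [626.0, -281.5, 178.9]
eef_rot: [3.141, 0.0, 1.571]
wrist_force: [-2.7, 0.2, 17.0]
finger_gap: 27.5
finger_force: 15.0
clock: 33.1
eef_pos: [626.0, -281.5, 179.0]
eef_rot: [3.141, 0.0, 1.571]
wrist_force: [0.0, -0.0, 0.4]
finger_gap: 27.6
finger_force: 15.0
```

In the tool's units: 120 mm / 400 = 0.3, -105 mm / 400 = -0.2625.

```bash
python3 -m creep '{"plan": [[0,0,0,0,0,0],[0,0,0,0,0,0],[0,0,0,0,0,0],[0,0,0,0,0,0],[0,0,0,0,0,0]]}' 50;  python3 -m creep '{"plan": [[0,0,-0.05,0,0,0],[0,0,-0.125,0,0,0],[0,0,-0.2125,0,0,0],[0,0,-0.2625,0,0,0],[0,0,-0.2625,0,0,0]]}'; python3 -m creep '{"plan": [[0.0875,-0.05,0,0,0,0],[0.175,-0.1,0,0,0,0],[0.2625,-0.15,0,0,0,0],[0.3,-0.175,0,0,0,0],[0.3,-0.175,0,0,0,0]]}'; python3 -m creep '{"plan": [[0,0,0,0,0,0],[0,0,0,0,0,0]]}'
python3 - <<'E'
from g import *
ims=[]
for n in ('side','scene','wrist'):
  p,d,W,K,M=cam(n);print(n)
  for lo,hi,nm in((120,134,'disc'),(136,168,'foot'),(215,250,'cap')):
    m=(W[...,2]>lo)&(W[...,2]<hi)&(np.hypot(W[...,0]-626,W[...,1]+282)<45)&(p[...,2].astype(int)>p[...,0].astype(int)+40); q=W[m].astype(np.float32)
    if len(q)>5: print(nm,len(q),np.round(cv2.minEnclosingCircle(q[:,:2].copy())[0],1),np.percentile(q[:,2],[2,98]).round())
  meas(W,[('BLp',598,245,140,156,30),('BSp',630,-22,116,130,30),('va',592,-143,44,56,20),('vb',664,136,44,56,20)])
  if n!='wrist': ims.append(p[:,:,::-1])
a=cv2.resize(ims[1][110:290,100:480],(800,379)); cv2.imwrite('pics/f.png',a)
E
```

```text
clock: 33.6
eef_pos: [626.0, -281.5, 178.9]
eef_rot: [-3.142, -0.0, 1.571]
wrist_force: [0.1, -0.2, -0.7]
finger_gap: 49.9
finger_force: 0.0
clock: 34.1
eef_pos: [626.6, -281.8, 287.4]
eef_rot: [3.137, 0.002, 1.571]
wrist_force: [0.2, 0.3, 0.2]
finger_gap: 50.1
finger_force: 0.0
clock: 34.6
eef_pos: [555.1, -159.8, 283.6]
eef_rot: [-3.141, -0.0, 1.573]
wrist_force: [0.5, -0.8, 0.3]
finger_gap: 50.1
finger_force: 0.0
clock: 34.8
eef_pos: [556.3, -162.3, 283.2]
eef_rot: [-3.141, -0.0, 1.57]
wrist_force: [-0.5, -0.2, 1.1]
finger_gap: 49.9
finger_force: 0.0
side
disc 321 [ 626.4 -281.9] [123. 133.]
foot 165 [ 625.3 -282.4] [137. 167.]
cap 130 [ 626.8 -281.9] [225. 241.]
BLp 106 z 146 [599.5 241.8] [37. 41.] 31
BSp 137 z 121 [630.1 -24.5] [39. 40.] 84
va 49 z 49 [ 592.5 -144.4] [23. 19.] 67
scene
disc 340 [ 625.7 -279. ] [123. 131.]
foot 176 [ 627. -279.] [137. 167.]
cap 137 [ 625.5 -279.8] [227. 241.]
BLp 294 z 147 [598.7 247.1] [40. 42.] 29
BSp 264 z 122 [629.6 -20.5] [40. 41.] 26
va 81 z 50 [ 592.  -141.2] [24. 20.] 43
vb 104 z 50 [664.4 138.2] [20. 20.] 13
wrist
disc 386 [ 601.1 -273.7] [123. 131.]
foot 93 [ 610.1 -277.9] [137. 165.]
cap 220 [ 618.6 -283.7] [226. 240.]
BSp 1322 z 122 [629.2 -23.4] [41. 42.] 80
va 203 z 50 [ 591.4 -143.6] [20. 21.] 0
```

View pics/f.png

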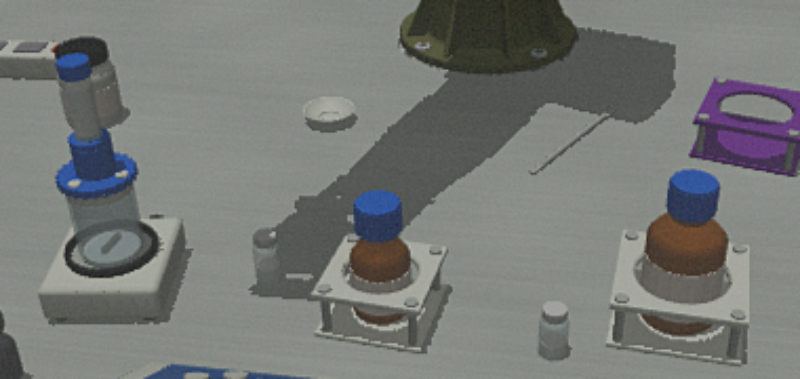

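The view shows cell, lid and tube stacked upright on the stirrer (95,170), both bottles down in their carriers at (380,270) and (685,270), and the vials in place at (265,258) and (553,330). Heights read as they must: cap top about 240, against 238 nominal plus a 2 mm camera bias.

```bash
python3 -c "
from cell import manip
print(manip.sign_off())"
```

```text
the job is handed in; nothing more can be done
None
```

The job is handed in (no verdict came back): by the last camera check, both bottles are in their carriers, the cell is on the stirrer with lid and drying tube home, and the vials are undisturbed, at about 35 s of the 131 s allowed.

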